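# Turn the stake bar flat-up and lock it

### The arm

A 6-joint arm with a two-finger parallel gripper is mounted at the origin on the work surface. World frame = base frame: x ahead of the robot, y to its left, z up, the work surface at z = 0. Lengths are in m, angles in degrees, forces in N, time in s.
With the tool pointing down it reaches from about 0.25 to 0.775 m from the base axis. Payload 8.9 kg.
Tool frame: the origin (TCP) lies at the very end of the fingers, on their centre line; the grasp point (between the pads) lies 19 mm behind it (r.hold_point_z is the distance from the TCP to the grasp point, in m); z points along the fingers, y is the line along which they close (so a half turn about z gives the same grasp; the last joint's range is limited). The gripper opens to 85 mm and grips with 20 to 120 N. Pads are 22 mm wide; open, the fingers measure 114 mm over their backs; the gripper's body (76 mm by 85 mm) begins 54 mm behind the grasp point. The pads swing forward as they close: fully open they stand 13 mm farther back than shut.
Start: joints at [-81.95, 16.656, -8.789, 64.555, 0, 82.019], TCP at [0.145, -0.505, 0.231] pointing down, gripper open.
Joint ranges: [-144.48, 144.48], [-52.06, 99.96], [-74.48, 78.29], [-112.23, 115.85], [-86.99, 84.42], [-180, 180]. Speed limits (degrees/s): [127.2, 127.2, 159.86, 180, 180, 180].

### API

Orientations are given as [roll, pitch, yaw] about the fixed x, y, z axes, in that order (R = Rz(yaw) Ry(pitch) Rx(roll)).
In Python, from workcell import r gives the robot as it stands.
- The arm moves only by the tool send_rows, never from a script. Its argument "commands" is text: rows parted by semicolons, each of 4 numbers parted by spaces: the shift along the world's x, y, z in mm, then the turn about the world's z in degrees. A call has 1 to 10 rows; each row is the pose to reach, as a shift and turn from the pose commanded when the call began; what a row does not reach only later rows make up. A row lasts 1/8 s, in which the tool goes at most 62.5 mm and 10.7 degrees, less where a joint would pass 70% of its speed; a pose out of reach is approached as far as the arm can. A call with a gripper value outside its range is refused whole. "hand" is the closure in counts, from 0 (fully open) to 255 (shut), set as the call begins (left out, the last holds). The fingers move at their own pace and stop on an object; the grip force is fixed at half the most. Time passes only in rows, so rows that repeat a pose let the fingers close. It gives the time, the measured TCP pose, the force, the opening and the grip force at its end, in the units of the state.
- r.get_state(): the state, without advancing time (a new reading comes with each control period).
- r.get_image(name): name is "scene" or "top"; returns a dict with "frame" (480x640x3 uint8, red, green, blue), "z_map" (480x640 float32, m along the optical axis (not along the pixel's ray), 0 where there is no reading), "fov_y" (degrees; the focal length in pixels is half the picture's height over the tangent of half this angle, whatever the lens; pixels are square), "cx", "cy" (the principal point, pixels), "distortion" ([k1, k2, p1, p2, k3] as OpenCV has them; the pictures are not rectified), "R" (3x3) and "t" (3): a world point X has camera coordinates R X + t. Camera axes: x right, y down, z forward; pixel columns grow to the right and rows downward; lengths in m; the calibration is good to about 2 mm. A picture is of the moment at which its call begins.
- r.close_job(): hands the job in; it is judged then, once.
The state is a dict: "time": time; "qpos": joint angles; "qvel": joint speeds; "tau": joint torques, N m; "ee_pos": TCP position; "orientation": TCP orientation; "force": force on the tool from outside, world axes, zero at the start; "ft_torque": the same for the moment, N m; "finger_gap": finger opening in m; "grasp_force": force on a finger pad.
Only numpy, scipy, OpenCV 4.12 (cv2) and the standard library are available. Lean on these libraries where they do the work, as an engineer would, in place of code of your own. Each camera call takes 0.05 s, during which the arm holds its last target. There are 200 camera calls.

### The job

Get the jeweller's stake bar ready for stamping: feel or look for the bright flat on the round dark bar, turn the bar in its bearings until the flat faces straight up, then swing the brass keeper by its red knob until it stands square across the bar, so that it locks the flat upward. Let go of everything and leave the other things on the bench where they are.

Things in the scene. Friction and masses are not known exactly. Their poses are not given: they have to be found in the camera images.
- stand: Green bench fixture fixed to the table, base plate 150 x 250 x 12 mm; origin: centre of its underside. Its y axis runs along the dark stake bar; its x axis points level across the bar to the keeper's pivot-post side, away from the robot. Two bearing blocks, 44 wide, 20 thick, tops 90 mm above the table, stand at y = -95 and +95.
- bar_mid (a point): Fixed point on the bar's axis half-way between the bearings, 80 mm above the table; axes as the stand's. The bar is dark steel, 30 mm diameter, bare from y = -80 to +80, with one bright ground flat all along, 8 mm from the axis, 25 mm wide: 23 mm across flat and back, 30 mm across the round. It turns either way, stiff (0.15 N m), and stays where left.
- bar_grip (a point): Fixed point on the bar's axis at stand y = -25: best place to grip across the bar, from above, leaning up to 45 degrees either way about the bar; it does not turn with the bar. At the start the flat may face any way from 50 to 180 degrees off straight up, either side; its angle is not reported: feel or look. Pinched on the flat, the bar reads 23 mm wide and pushes a gripper centred here away from the flat's side.
- keeper_pivot (a point): Fixed point on the keeper's upright hinge axis, 48 mm across (stand +x) and 60 mm along (+y) from bar_mid, 123 mm above the table. The brass keeper arm (16 wide, 8 thick, reaching 95 mm from here) swings level, underside 90.5 mm above the table: 2.5 mm above the upturned flat but 4.5 mm below the round crown, so it crosses the bar only when the flat is up within about 12 degrees.
- keeper_knob (a point): Grip point on the axis of the keeper's red knob, an upright round peg of 14 mm diameter standing 44 mm above the brass arm, 80 mm from the pivot; this point is 24.5 mm above the arm's top and 123 mm above the table.
- keeper (a joint): Angle of the keeper arm (rad): 0 = arm along the stand's +y, beside the bar; grows anticlockwise seen from above; 1.571 = square across the bar, knob on the robot's side of the bar. Stiff (0.06 N m), stays where left, no stop or catch at square, turns on to 2.2. Starts between 0 and 0.5.
- ring_blank: Bystander: small brass ring blank, 22 wide, 6 tall, lying on the stand's base plate.
- jar: Bystander: lidded glass jar, 60 wide, 60 tall.
- hammer: Bystander: hammer, 240 long, wooden handle, lying flat.
- driver: Bystander: screwdriver, 180 long, orange handle, lying flat.
- bowl: Bystander: small blue bowl, 90 wide, 35 tall.
- ring_cone: Bystander: small upright wooden cone, 32 wide at the foot, 75 tall.
- tin: Bystander: low red tin, 56 wide, 45 tall.

How it is judged:
By the outcome, as a careful person would: the job done as asked, in the order asked, and still so for the second after the job is handed in, with the robot touching nothing.
It also fails if it takes over 72 s, if anything falls off the work surface, if the arm or the gripper's body presses on something with over 40 N, if the wrist force passes 120 N, or if a joint passes its speed limit or range.

## Working session

There is one attempt and no reset: what is moved stays moved. The work goes in short steps, Python scripts to look and compute and a tool call to move; the robot and the scene stay as the last step left them, time stands still between calls to the robot, and variables do not carry over. Pictures are saved under pics/ and viewed, at most 10 in all, crops included, and the job is handed in when it is done.

Besides the shell and the picture viewer there is one more tool, called after "Call:" by a JSON object that holds its "method" and its "body". send_rows: Moves the arm, as the interface text tells. Its arguments: {"type":"object","properties":{"commands":{"type":"string"},"hand":{"type":"number"}},"required":["commands"]}

```bash
mkdir -p pics; cat > h.py <<'E'
import numpy as np, cv2
from workcell import r
def cam(n):
    d=r.get_image(n); f=240/np.tan(np.radians(d["fov_y"]/2))
    d["K"]=np.array([[f,0,d["cx"]],[0,f,d["cy"]],[0,0,1]]); d["D"]=np.array(d["distortion"],float)
    d["R"]=np.array(d["R"]);d["t"]=np.array(d["t"]);return d
def ray(d,uv):
    p=cv2.undistortPoints(np.array(uv,float).reshape(-1,1,2),d["K"],d["D"]).reshape(-1,2)
    return np.c_[p,np.ones(len(p))]
def atz(d,uv,z):
    v=ray(d,uv)@d["R"]; c=-d["R"].T@d["t"]
    return c+v*((z-c[2])/v[:,2])[:,None]
def dep(d,uv):
    v=ray(d,uv); z=np.array([d["z_map"][int(round(b)),int(round(a))] for a,b in uv])
    return (v*z[:,None]-d["t"])@d["R"]
def proj(d,X):
    return cv2.projectPoints(np.array(X,float).reshape(-1,3),cv2.Rodrigues(d["R"])[0],d["t"],d["K"],d["D"])[0].reshape(-1,2)
def save(n,im,crop=None,s=1):
    if crop: x0,y0,x1,y1=crop; im=im[y0:y1,x0:x1]
    cv2.imwrite(f"pics/{n}.png",cv2.resize(im[...,::-1],None,fx=s,fy=s,interpolation=cv2.INTER_CUBIC))
E
python3 - <<'E'
from h import *
for n in("top","scene"):
    d=cam(n); save(n+"0",d["frame"]); print(n,-d["R"].T@d["t"],d["R"][2],d["fov_y"])
s=r.get_state(); print(s)
E
```

```text
top [ 0.43729293 -0.00610791  1.32352697] [ 0.08691237 -0.00181745 -0.9962143 ] 50.27815500046272
scene [0.92907777 0.46789223 0.9153933 ] [-0.37158944 -0.46823741 -0.80167014] 48.799831977873495
{'time': 0.1, 'qpos': array([-8.19491548e+01,  1.66859367e+01, -8.82435031e+00,  6.45570425e+01,
       -1.01769680e-03,  8.20177572e+01]), 'qvel': array([ 0.00512521, -0.05300029,  0.14935891, -0.03950633, -0.00297613,
        0.0958306 ]), 'tau': array([ 1.36244584e-03, -5.37978566e+01,  3.31919038e+01,  9.34823620e-03,
       -2.38443754e-04, -7.95735616e-06]), 'ee_pos': array([ 0.14493585, -0.50419292,  0.23080321]), 'orientation': array([-1.79933182e+02, -8.34194375e-03,  1.60330838e+01]), 'force': array([ 0.02774263,  0.1050927 , -0.00017535]), 'ft_torque': array([-0.00812667,  0.02921037,  0.02799167]), 'grasp_force': 0.0, 'finger_gap': 0.08507537111023751}
```

View pics/top0.png

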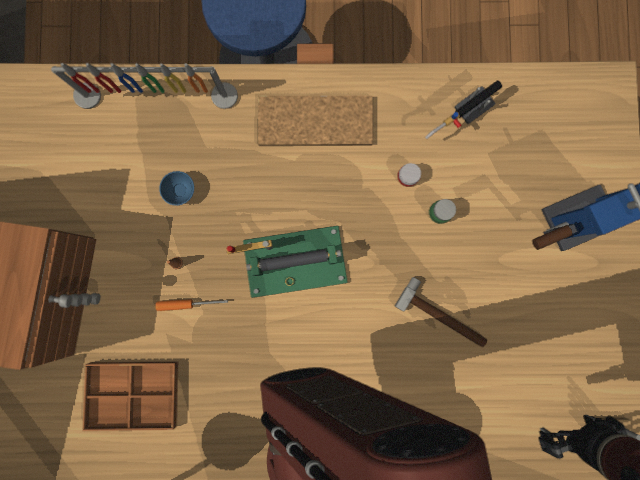

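View pics/scene0.png

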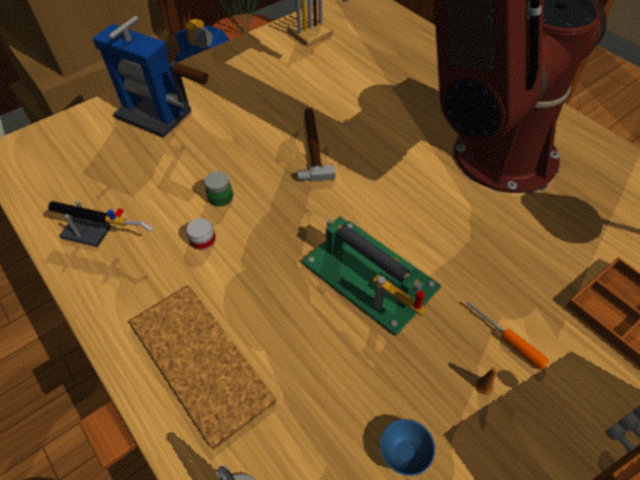

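The stand is at about (297,262) in the top view, with the knob at (231,249). In the scene view the bar runs from (340,232) to (408,272). I'll enlarge both.

```bash
python3 - <<'E'
from h import *
a=cam("top"); b=cam("scene")
save("c1",a["frame"],(220,210,370,310),5)
save("c2",b["frame"],(290,200,450,340),5) if 0 else save("c2",b["frame"],(295,205,450,335),4.6)
E
```

```text
(no output)
```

View pics/c1.png

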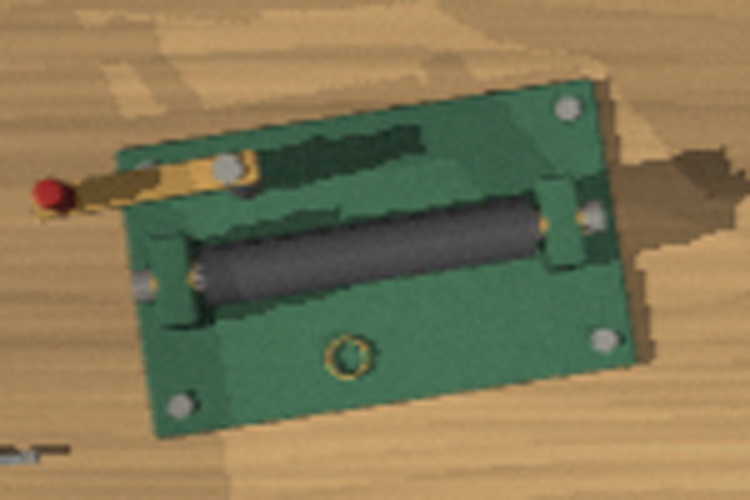

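View pics/c2.png

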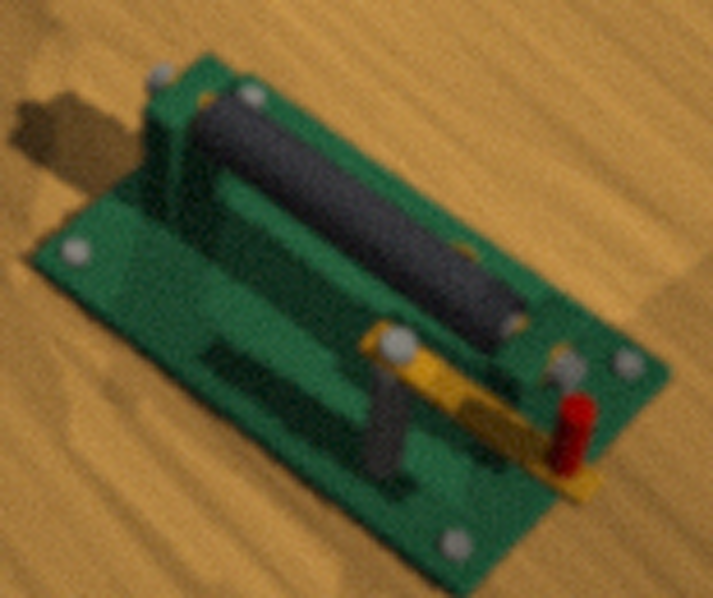

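Top crop: the plate corners are at (118,150), (597,82), (637,362) and (157,437), and the knob is at (52,192). No bright flat shows on the bar in either view, so it must face down or toward the robot.

```bash
python3 - <<'E'
from h import *
a=cam("top"); b=cam("scene")
c=lambda L,o,s:[(x/s+o[0],y/s+o[1]) for x,y in L]
C=atz(a,c([(118,150),(597,82),(637,362),(157,437)],(220,210),5),.012)
C2=atz(b,c([(35,260),(470,597),(670,372)],(295,205),4.6),.012)
print(C.round(4),C2.round(4))
m=C.mean(0); yv=(C[0]+C[3]-C[1]-C[2]); yaw=np.arctan2(-yv[0],yv[1]); print("stand",m,np.degrees(yaw), [np.linalg.norm(C[i]-C[(i+1)%4]) for i in range(4)])
# scene est: corners (+x,-y),( +x,+y),(-x,+y): centre of diag 0,2
m2=(C2[0]+C2[2])/2; v=C2[1]-C2[0]; print("scene",m2,np.degrees(np.arctan2(-v[0],v[1])),np.linalg.norm(v))
M=(m+m2)/2
R=np.array([[np.cos(yaw),-np.sin(yaw)],[np.sin(yaw),np.cos(yaw)]])
for n,p in dict(grip=(0,-.025),mid=(0,0),piv=(.048,.06)).items(): print(n,M[:2]+R@p)
print("bar/piv z", dep(a,c([(370,250),(228,168),(180,270)],(220,210),5)))
kt=atz(a,c([(52,190)],(220,210),5),.1425)[0]; kb=atz(b,c([(578,405)],(295,205),4.6),.1425)[0]; print("knob",kt,kb)
q=(M[:2]+R@(.048,.06)); 
for k in(kt,kb):
  w=R.T@(k[:2]-q); print("kang",np.arctan2(-w[0],w[1]),np.hypot(*w))
E
```

```text
[[ 0.5437  0.1849  0.012 ]
 [ 0.5774 -0.0617  0.012 ]
 [ 0.4335 -0.0807  0.012 ]
 [ 0.397   0.164   0.012 ]] [[ 0.5824 -0.0534  0.012 ]
 [ 0.545   0.192   0.012 ]
 [ 0.403   0.1677  0.012 ]]
stand [0.48786674 0.05162896 0.012     ] 8.130192602703257 [np.float64(0.24892311020270513), np.float64(0.14516173512909766), np.float64(0.24749000983105446), np.float64(0.14815194032220283)]
scene [0.49268378 0.05715551 0.012     ] 8.66235158859409 0.2482292756405281
grip [0.49381083 0.0296435 ]
mid [0.49027526 0.05439224]
piv [0.52930745 0.12057749]
bar/piv z [[0.48807483 0.05166518 0.09377216]
 [0.52707868 0.11872723 0.10629437]
 [0.47923793 0.14359338 0.08789695]]
knob [0.51470302 0.19625028 0.1425    ] [0.51574209 0.19976997 0.1425    ]
kang 0.04875184448229282 0.07706918869362162
kang 0.027750855002681853 0.08034592293935691
```

The stand sits at about (0.489, 0.053) with yaw 8.4°, and the keeper angle is about 0.04. The tool can't tilt, so I'll turn the bar by dragging the closed fingertips over its crown. Moving above it now.

Call:
{"method": "send_rows", "body": {"commands": "31 53 0 10;67 106 0 20;101 159 0 30;135 212 0 40;168 265 0 50;202 318 0 60;236 371 0 70;270 424 0 80;304 477 0 82.4;330 520 0 82.4", "hand": 255}}

```text
time: 1.55
ee_pos: [0.476, 0.0176, 0.2314]
orientation: [180.0, 0.0, 98.5]
force: [1.1, -1.1, -0.1]
finger_gap: -0.0001
grasp_force: 0.0
```

Call:
{"method": "send_rows", "body": {"commands": "7 10 -40 0;7 10 -90 0;7 10 -110 0;7 10 -124 0;7 10 -124 0"}}

```text
time: 2.17
ee_pos: [0.4817, 0.0254, 0.1069]
orientation: [-179.9, -0.0, 98.4]
force: [0.1, -0.9, 0.9]
finger_gap: -0.0001
grasp_force: 0.0
```

Now I'll descend slowly to contact, expecting the crown near z = 0.095.

Call:
{"method": "send_rows", "body": {"commands": "0 0 -6 0;0 0 -10 0;0 0 -12 0;0 0 -13 0;0 0 -13 0"}}

```text
time: 2.8
ee_pos: [0.4821, 0.0254, 0.0944]
orientation: [180.0, 0.0, 98.4]
force: [0.2, -0.4, 0.5]
finger_gap: -0.0002
grasp_force: 0.0
```

Call:
{"method": "send_rows", "body": {"commands": "0 0 -1 0;0 0 -1 0;0 0 -2 0;0 0 -2 0"}}

```text
time: 3.3
ee_pos: [0.4823, 0.0254, 0.0931]
orientation: [179.9, 0.0, 98.4]
force: [-3.3, -0.2, 11.9]
finger_gap: -0.0003
grasp_force: 6.0
```

Contact is at about 0.094, at roughly 12 N/mm. I'll press to about 30 N and drag.

Call:
{"method": "send_rows", "body": {"commands": "0 0 -2 0;3 0.5 -2 0;6 1 -2 0;9 1.5 -2 0;12 2 -2 0;15 2.3 -2 0;18 2.7 -2 0;20 3 -2 0"}}

```text
time: 4.3
ee_pos: [0.5044, 0.0285, 0.0939]
orientation: [179.7, 0.1, 98.4]
force: [-3.3, 2.6, 31.3]
finger_gap: -0.0001
grasp_force: 14.9
```

```bash
python3 - <<'E'
from h import *
print(r.get_state()["force"])
b=cam("scene"); save("c3",b["frame"],(295,205,450,335),4.6)
E
```

```text
[-3.2907368   2.55716967 31.26983342]
```

View pics/c3.png

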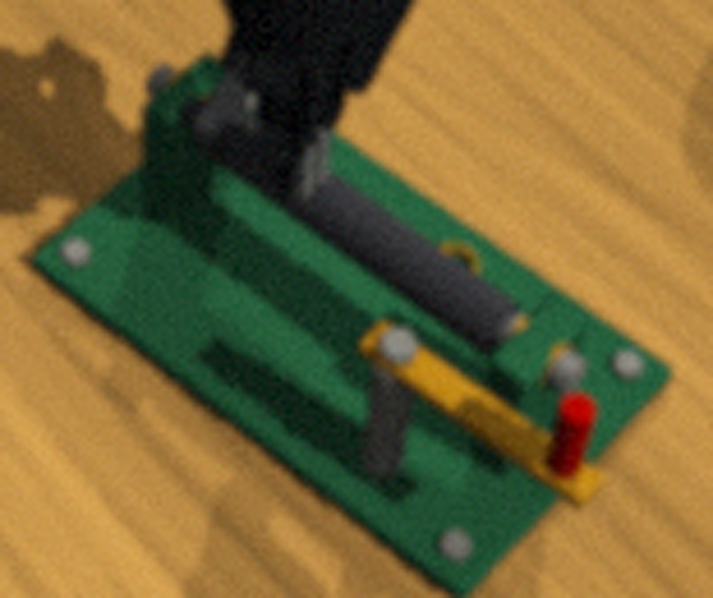

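I can't tell yet whether it turned. On the second stroke I'll read the force part-way through.

Call:
{"method": "send_rows", "body": {"commands": "0 0 12 0;-20 -3 12 0;-20 -3 3 0;-20 -3 0 0;-20 -3 0 0;-17 -2.5 0 0;-14 -2 0 0;-11 -1.5 0 0;-8 -1 0 0"}}

```text
time: 5.48
ee_pos: [0.4885, 0.0266, 0.0903]
orientation: [-179.4, 0.1, 98.4]
force: [-22.9, -6.1, 30.9]
finger_gap: 0.0001
grasp_force: 18.7
```

Call:
{"method": "send_rows", "body": {"commands": "3 0.5 0 0;6 1 0 0;9 1 0 0"}}

```text
time: 5.85
ee_pos: [0.5023, 0.0285, 0.0904]
orientation: [-179.9, -0.0, 98.4]
force: [-0.2, -0.4, 2.3]
finger_gap: 0.0004
grasp_force: 1.1
```

```bash
python3 - <<'E'
from h import *
b=cam("scene"); 
# mean brightness across bar at y=+20: stand frame
c,s=np.cos(np.radians(8.4)),np.sin(np.radians(8.4)); R=np.array([[c,-s],[s,c]])
for n in("scene","top"):
  d=cam(n); im=cv2.GaussianBlur(d["frame"],(3,3),0)
  for a in range(-90,121,15):
    t=np.radians(a); v=[]
    for y in np.arange(.025,.07,.003):
      p=np.array([.49,.054])+R@(.015*np.sin(t),y); q=proj(d,[[*p,.08+.015*np.cos(t)]])[0].round().astype(int); v.append(im[q[1],q[0]].mean())
    print(n,a,round(np.mean(v)),end="; ")
E
```

```text
scene -90 167; scene -75 132; scene -60 120; scene -45 128; scene -30 161; scene -15 195; scene 0 203; scene 15 202; scene 30 201; scene 45 159; scene 60 65; scene 75 26; scene 90 27; scene 105 34; scene 120 39; top -90 56; top -75 56; top -60 56; top -45 56; top -30 57; top -15 58; top 0 59; top 15 59; top 30 60; top 45 59; top 60 58; top 75 58; top 90 57; top 105 57; top 120 58;
```

The flat is now showing bright near the top. I'll lift off and look.

Call:
{"method": "send_rows", "body": {"commands": "0 0 60 0;-40 -60 80 0;-60 -120 80 0;-60 -150 80 0"}}

```text
time: 6.5
ee_pos: [0.4423, -0.1234, 0.171]
orientation: [179.9, 0.1, 98.4]
force: [0.3, 0.3, 0.8]
finger_gap: -0.0001
grasp_force: 0.0
```

```bash
python3 - <<'E'
from h import *
a=cam("top"); b=cam("scene")
A=cv2.resize(a["frame"][230:290,240:350],None,fx=6,fy=5); B=cv2.resize(b["frame"][205:335,295:450],(660,290*1)) 
save("c4",np.vstack([A,B]))
# depth normal of upper bar points, stand frame
c,s=np.cos(np.radians(8.4)),np.sin(np.radians(8.4)); R=np.array([[c,-s],[s,c]])
for d,n in((a,"top"),(b,"scene")):
  v,u=np.mgrid[200:340,220:450]; uv=np.c_[u.ravel(),v.ravel()].astype(float)
  P=dep(d,uv); Q=P.copy(); Q[:,:2]=(P[:,:2]-[.489,.053])@R
  g=d["frame"].reshape(480,640,3)[200:340,220:450].reshape(-1,3).mean(1)
  k=(abs(Q[:,0])<.025)&(abs(Q[:,1])<.06)&(Q[:,2]>.07)&(Q[:,2]<.11)
  kb=k&(g>140); print(n,k.sum(),kb.sum(),g[k].max())
  if kb.sum()>20:
    A_=np.c_[Q[kb,0],np.ones(kb.sum())]; m,res,*_=np.linalg.lstsq(A_,Q[kb,2],rcond=None); print("tilt toward +x deg",-np.degrees(np.arctan(m[0])),"z",m[1],Q[kb].mean(0),np.percentile(Q[kb,0],[3,97]))
E
```

```text
top 612 514 215.33333333333334
tilt toward +x deg -10.749037219155705 z 0.08880315505762024 [-0.00142899  0.00011841  0.08853188] [-0.01312152  0.01028505]
scene 894 524 198.33333333333334
tilt toward +x deg -13.25748447776937 z 0.08723749332477777 [0.00068134 0.00170678 0.08739802] [-0.01050979  0.01161233]
```

View pics/c4.png

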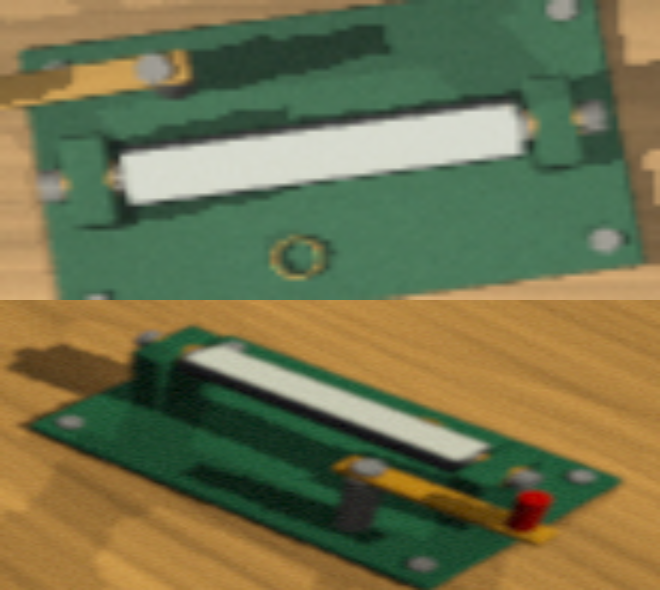

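The bar shows a wide bright flat facing nearly up, leaning about 12° toward the robot. I'll press it level with the closed fingertips centred over the axis.

Call:
{"method": "send_rows", "body": {"commands": "20 55 0 0;40 110 0 0;52 152 0 0;52 152 -50 0;52 152 -72 0;52 152 -78 0;52 152 -81 0;52 152 -83 0;52 152 -84 0;52 152 -84 0"}}

```text
time: 7.85
ee_pos: [0.4966, 0.0308, 0.0886]
orientation: [179.8, -0.0, 98.4]
force: [-2.4, 2.5, 13.2]
finger_gap: 0.0003
grasp_force: 6.9
```

Call:
{"method": "send_rows", "body": {"commands": "-1 0 -1 0;-2 0 -2 0;-2 0 -2 0;-2 0 -2 0"}}

```text
time: 8.35
ee_pos: [0.4971, 0.0309, 0.088]
orientation: [179.5, 0.0, 98.4]
force: [-0.7, 4.8, 24.6]
finger_gap: -0.0001
grasp_force: 11.8
```

Call:
{"method": "send_rows", "body": {"commands": "0 0 0 0;0 0 -1 0;0 0 -1 0"}}

```text
time: 8.72
ee_pos: [0.4973, 0.0309, 0.0879]
orientation: [179.4, 0.0, 98.4]
force: [-4.6, 5.4, 36.2]
finger_gap: 0.0
grasp_force: 17.8
```

Call:
{"method": "send_rows", "body": {"commands": "0 0 60 0;-40 -60 80 0;-60 -120 80 0;-60 -152 80 0"}}

```text
time: 9.22
ee_pos: [0.4326, -0.1236, 0.1651]
orientation: [179.9, 0.1, 98.4]
force: [0.6, 0.1, -0.2]
finger_gap: -0.0004
grasp_force: 0.0
```

```bash
cat > tilt.py <<'E'
from h import *
c,s=np.cos(np.radians(8.4)),np.sin(np.radians(8.4)); R=np.array([[c,-s],[s,c]])
for n in("top","scene"):
  d=cam(n)
  v,u=np.mgrid[200:340,220:450]; uv=np.c_[u.ravel(),v.ravel()].astype(float)
  P=dep(d,uv); Q=P.copy(); Q[:,:2]=(P[:,:2]-[.489,.053])@R
  g=d["frame"][200:340,220:450].reshape(-1,3).mean(1)
  k=(abs(Q[:,0])<.02)&(abs(Q[:,1])<.06)&(Q[:,2]>.07)&(Q[:,2]<.11)&(g>120)
  for _ in range(2):
    A=np.c_[Q[k,:2],np.ones(k.sum())]; m=np.linalg.lstsq(A,Q[k,2],rcond=None)[0]
    e=np.c_[Q[:,:2],np.ones(len(Q))]@m-Q[:,2]; k=k&(abs(e)<.003)
  print(n,"flat",k.sum(),"tilt to +x",-np.degrees(np.arctan(m[0])),"along",np.degrees(np.arctan(m[1])),"z",m[2],"x edges",np.percentile(Q[k,0],[3,97]),"resid",e[k].std())
  b=(abs(Q[:,0])<.06)&(Q[:,0]>-.07)&(abs(Q[:,1])<.11)&(Q[:,2]>.005)&(Q[:,2]<.018)
  m=np.linalg.lstsq(np.c_[Q[b,:2],np.ones(b.sum())],Q[b,2],rcond=None)[0]
  print("  plate tilt",-np.degrees(np.arctan(m[0])),"z",m[2])
E
python3 tilt.py
```

```text
top flat 411 tilt to +x -0.06964420122983844 along 0.07816908897079924 z 0.08879128265189445 x edges [-0.01186661  0.0122705 ] resid 0.0015020748652592214
  plate tilt 0.07674960055617183 z 0.01251970422258246
scene flat 600 tilt to +x -2.4951906014817347 along 0.1587183762445331 z 0.08763262855705625 x edges [-0.00882308  0.01434196] resid 0.00119645991929993
  plate tilt 0.28578694939535504 z 0.011660297647245544
```

The flat is level to within about 1–2° at the right height, z = 0.088. Next, the keeper knob at about (0.515, 0.198).

Call:
{"method": "send_rows", "body": {"commands": "10 60 20 0;30 120 20 0;50 180 20 0;70 240 20 0;80 295 20 0;83 321 20 0;83 321 20 0", "hand": 100}}

```text
time: 10.2
ee_pos: [0.516, 0.2018, 0.1838]
orientation: [179.9, -0.0, 98.6]
force: [0.6, -0.2, 0.1]
finger_gap: 0.0521
grasp_force: 0.0
```

```bash
python3 - <<'E'
from h import *
a=cam("top"); b=cam("scene"); print(r.get_state()["ee_pos"],r.get_state()["finger_gap"])
q=proj(b,[[.515,.198,.13]])[0].astype(int); x,y=q; print(q)
save("c5",b["frame"],(x-70,y-75,x+70,y+45),4.5)
E
```

```text
[0.51583052 0.19958489 0.18372979] 0.05222038909459555
[419 295]
```

View pics/c5.png

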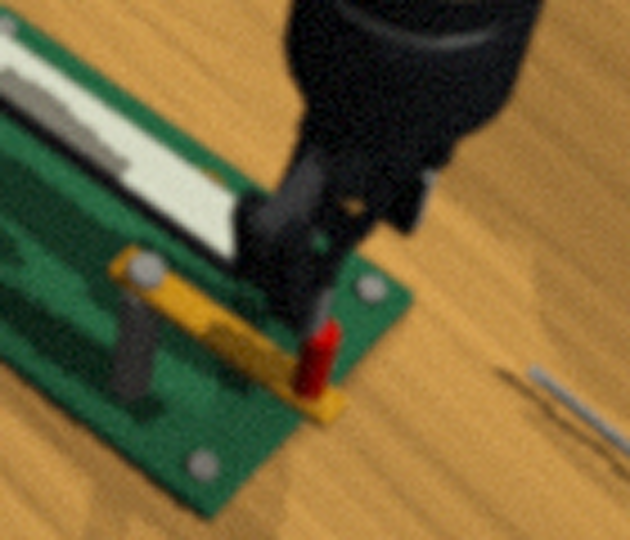

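The open fingers straddle the knob: tips are near (310,315) and (415,220), knob at (322,355). I'll descend and close.

Call:
{"method": "send_rows", "body": {"commands": "0 -2 -25 0;0 -2 -50 0;0 -2 -70 0;0 -2 -76 0;0 -2 -76 0"}}

```text
time: 10.92
ee_pos: [0.5161, 0.1968, 0.1077]
orientation: [180.0, 0.0, 98.4]
force: [0.7, -0.3, 1.1]
finger_gap: 0.0517
grasp_force: 0.0
```

Call:
{"method": "send_rows", "body": {"commands": "0 0 0 0;0 0 0 0;0 0 0 0;0 0 0 0", "hand": 255}}

```text
time: 11.42
ee_pos: [0.5164, 0.1975, 0.108]
orientation: [179.9, -0.0, 98.4]
force: [-0.7, -0.1, 6.1]
finger_gap: 0.0125
grasp_force: 58.4
```

The knob is gripped. I'll swing it along its 80 mm arc, turning the hand with it.

Call:
{"method": "send_rows", "body": {"commands": "-6.7 -1.3 0 5;-13.6 -3.2 0 10;-20 -6 0 15;-26.4 -8.8 0 20;-32.4 -12.4 0 25;-38 -16.4 0 30;-38 -16.4 0 30"}}

```text
time: 12.3
ee_pos: [0.4791, 0.1803, 0.1081]
orientation: [179.9, 0.1, 128.5]
force: [3.1, -4.4, 3.8]
finger_gap: 0.0124
grasp_force: 58.6
```

Call:
{"method": "send_rows", "body": {"commands": "-10.1 -9.6 0 10;-18.5 -20.8 0 20;-24.7 -33.3 0 30;-28.7 -46.7 0 40;-30.3 -60.5 0 50;-30 -67.5 0 55;-29.5 -74.4 0 60;-29.5 -74.4 0 60;-29.5 -74.4 0 60"}}

```text
time: 13.42
ee_pos: [0.4522, 0.1069, 0.1082]
orientation: [-180.0, 0.4, -171.6]
force: [11.5, 0.3, -5.1]
finger_gap: 0.0122
grasp_force: 58.8
```

```bash
python3 - <<'E'
from h import *
b=cam("scene"); save("c6",b["frame"],(330,205,470,315),5)
E
```

```text
(no output)
```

View pics/c6.png

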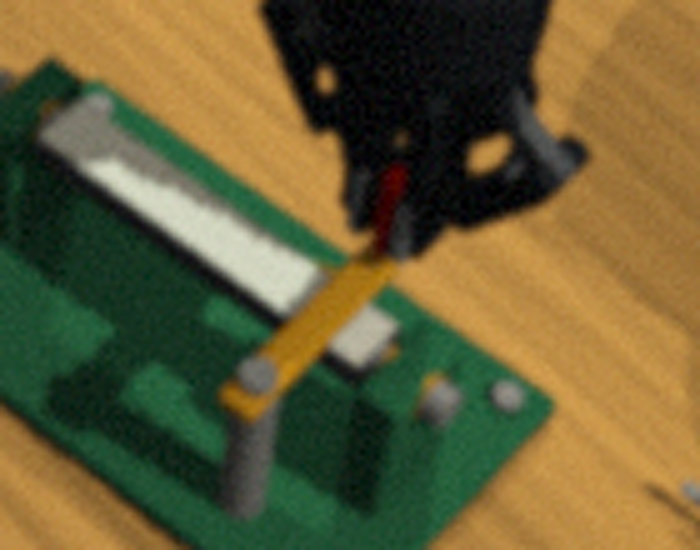

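The brass arm lies across the bright flat and the hand holds the red knob. I'll release, lift clear, and measure the angle.

Call:
{"method": "send_rows", "body": {"commands": "0 0 0 0;0 0 0 0;0 0 0 0;0 0 0 0", "hand": 100}}

```text
time: 13.98
ee_pos: [0.4483, 0.1066, 0.1073]
orientation: [180.0, -0.0, -171.6]
force: [-0.2, -0.2, -0.4]
finger_gap: 0.0521
grasp_force: 0.0
```

Call:
{"method": "send_rows", "body": {"commands": "0 0 25 0;0 0 50 0;0 0 75 0;-30 -60 90 0;-60 -120 90 0;-80 -180 90 0;-90 -240 90 0;-90 -240 90 0"}}

```text
time: 14.98
ee_pos: [0.3577, -0.1367, 0.1975]
orientation: [-179.9, 0.0, -171.9]
force: [-0.1, 1.1, -0.1]
finger_gap: 0.0519
grasp_force: 0.0
```

```bash
python3 tilt.py; python3 - <<'E'
from h import *
a=cam("top"); save("c7",a["frame"],(235,225,355,305),6.5)
for n in("top","scene"):
  d=cam(n); h=cv2.cvtColor(d["frame"],cv2.COLOR_RGB2HSV)
  v,u=np.mgrid[200:340,220:450]; uv=np.c_[u.ravel(),v.ravel()]
  hs=h[200:340,220:450].reshape(-1,3).astype(int)
  for nm,k in(("brass",(hs[:,0]>12)&(hs[:,0]<32)&(hs[:,1]>120)),("red",((hs[:,0]<6)|(hs[:,0]>174))&(hs[:,1]>150))):
    P=dep(d,uv[k].astype(float)); zlo,zhi=(.088,.11) if nm=="brass" else (.1,.16)
    P=P[(P[:,2]>zlo)&(P[:,2]<zhi)]
    if nm=="brass":
      vx,vy,x,y=cv2.fitLine(P[:,:2].astype(np.float32),cv2.DIST_HUBER,0,.001,.001).ravel()
      print(n,nm,len(P),"line vs stand x deg",(np.degrees(np.arctan2(vy,vx))+90)%180-90-8.4,x,y)
    else: print(n,nm,len(P),P.mean(0),P[P[:,2]>np.percentile(P[:,2],70)].mean(0))
E
```

```text
top flat 331 tilt to +x -0.05343457137705947 along 1.2179149374855087 z 0.08937862782430316 x edges [-0.0116048   0.01226522] resid 0.001510018864600632
  plate tilt -0.004997705098288053 z 0.012528539770036453
scene flat 513 tilt to +x -1.8379859367033953 along 0.10426178378845008 z 0.08763715174898912 x edges [-0.00890461  0.01385479] resid 0.0012325863190385668
  plate tilt 0.15093731485098025 z 0.011617034294328438
top brass 208 line vs stand x deg 1.6572971 0.48701784 0.113168225
top red 28 [0.4492987  0.10601646 0.14006547] [0.45034463 0.10645353 0.14503777]
scene brass 396 line vs stand x deg -0.057043076 0.50203395 0.11725928
scene red 77 [0.45503935 0.11051141 0.12930217] [0.45284971 0.10850648 0.142376  ]
```

View pics/c7.png

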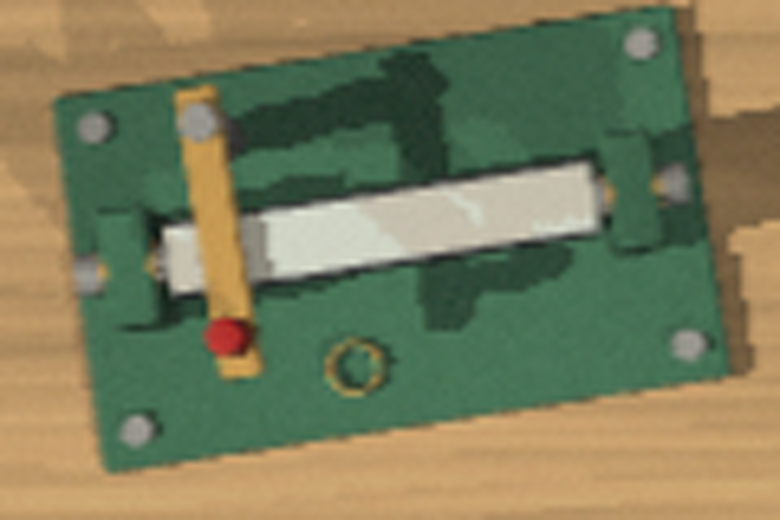

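The keeper stands square across the bar: the arm tilts 8.7° in the image and the bar 8.8°. The flat is up, the ring is untouched, and the hand is clear.

```bash
python3 -c "
from workcell import r
print(r.close_job())"
```

```text
the job is handed in; nothing more can be done
None
```

The job is handed in: the flat faces up to within about 2°, the keeper is square across the bar to within about 2°, everything is released, and I touched nothing else on the bench (about 15 s of the 72 s used).

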